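Close the autosampler's sticking tray cover

TASK

Slide the blue cover of the autosampler away from the robot until both its ends are fully home against the rubber stops; it binds when it gets skewed, so push its two ends in turn and never with more than about 20 N. Take the finger off, then press the left end and after it the right end onto its stop with a steady 10 to 20 N for a second each, so that the seals seat. Then press the green start button on the console all the way down, let go, and leave everything else standing where it is.

Things in the scene. Friction and masses are not known exactly. Their poses are not given: they have to be found in the camera images.
- sampler: Beige autosampler fixed to the bench, 360 mm deep (x), 320 mm wide (y). Origin: centre of its underside; x points from its open front (robot side) to its back, y to its left, z up. Rear housing from x = 125 to 180 mm, 140 mm high, two vials stand on it. All positions below 'in the sampler' are in this frame.
- deck (a point): Centre of the free flat deck behind the cover, where a fingertip can come down; deck 85 mm above the bench, at x = -100 mm in the sampler. Deck free from x = -150 to -20 mm; beyond that a sunken vial tray, caps up to 78 mm above the bench.
- bridge (a point): Top centre of the fixed white bridge, 112 mm wide in y, which runs along x over the middle of the cover for its whole travel; underside 115, top 127 mm above the bench (a small fitting on it reaches 151 mm). So the cover's near face can be reached only between |y| = 56 and 115 mm in the sampler.
- rail_left (a point): Top inner edge of the left aluminium rail, at y = 140 mm in the sampler, 105 mm above the bench; the right one mirrors it. The rails run along x; their lips reach inwards to |y| = 123 mm, over the cover's shoes.
- stop_left (a point): Centre of the front face of the left black rubber end stop, at x = 110, y = 88 mm in the sampler.
- stop_right (a point): The same for the right end stop, y = -88 mm.
- cover: Blue sliding cover, yellow stripe on each end, 100 mm (x) by 230 mm (y), 24 mm thick, 0.7 to 1 kg, loose in the rails. Origin: centre of its underside, 85 mm above the bench; slab 2 to 26 mm above that. Slides to the sampler's +x with about 3 to 7 N. Fully home: far edge on both stops, origin at x = 60 mm in the sampler, square. Starts 45 to 65 mm short of that.
- cover_left (a point): Point on the cover's near (robot side) upright face at its left end (+y): 50 mm before the cover's origin, 86 mm to the left, 14 mm above the cover's underside: where to push. Fully home at x = 10 mm in the sampler. Pushed here, the cover pivots about its other end; then, once this end leads by 5 to 14 mm (the side play differs each time and cannot be seen), it jams and the force climbs steeply; pushing the other end frees it.
- cover_right (a point): The same at the right end (-y), 86 mm to the right.
- console: Beige console box fixed to the bench, 110 x 100 mm and 45 mm high, to the left or right of the sampler. Origin: centre of its underside. Carries the green start button.
- start_top (a point): Centre of the top of the green round start button (30 mm across) on the console; it is pressed straight down.
- start (a joint): Start button: 0 released, 0.006 m fully down; a spring returns it, fully down takes about 5 N.
- tip_box: Grey box with an orange lid, 102 x 82 x 60 mm, standing where the console is not (on the other side of the sampler). Origin: centre of its underside. Not to be moved.
- bottle: Amber bottle, 70 mm across, 160 mm high, left of the sampler. Origin: centre of its underside. Not to be moved.
- beaker: Glass beaker, 70 mm across, 85 mm high, right of the sampler. Origin: centre of its underside. Not to be moved.
- vial_rack: Blue divided tray, 120 x 70 x 35 mm, on the right. Origin: centre of its underside. Not to be moved.
- screwdriver: Screwdriver lying on the bench near the robot, right. Not to be moved.
- wrench: Wrench lying on the bench near the robot, left. Not to be moved.
- vial_a: Small vial, 22 mm across, 34 mm high, on the sampler's rear housing, left. Origin: centre of its underside. Not to be moved.
- vial_b: The same, right.
Mind the look-alikes: they are no part of the job. What is shaped like the console but yellow is not meant.

How it is judged:
On the way, in this order (a step that is already met when the one before it is completed fails the run):
1. both ends of the cover fully home against the stops and the fingers off it (x of each of cover_left, cover_right in the frame of sampler above 0.008 m and contact force between cover and the fingers below 0.5 N), for 0.1 s.
2. left end of the cover pressed onto its stop (x of each of cover_left, cover_right in the frame of sampler above 0.008 m and contact force between cover and the fingers above 8 N and y of the grasp point in the frame of sampler above 0.03 m), for 0.5 s.
3. right end of the cover pressed onto its stop (x of each of cover_left, cover_right in the frame of sampler above 0.008 m and contact force between cover and the fingers above 8 N and y of the grasp point in the frame of sampler below -0.03 m), for 0.5 s.
4. start button pressed fully down with the cover home (x of each of cover_left, cover_right in the frame of sampler above 0.008 m and value of joint start above 0.0045 m), for 0.05 s.
At the end, for the whole second after the job is handed in: Both ends of the cover within 2 mm of fully home, the cover still flat in its rails and at rest, and the start button released after it was pressed (x of each of cover_left, cover_right in the frame of sampler above 0.008 m and z of cover_left in the frame of sampler below 0.103 m and angle between cover's own z axis and vertical below 0.05 rad and linear speed of cover below 0.01 m/s and value of joint start below 0.002 m); the robot touches nothing.
It fails at once if cover pushed with more than 30 N (contact force between cover and the fingers above 30 N or contact force between cover and the arm above 30 N).
It fails at once if a bystander shifted by more than 20 mm (distance of any of tip_box, bottle, beaker, vial_rack, screwdriver, wrench, vial_a, vial_b from where it was at the start of the episode above 0.02 m).
It also fails if it takes over 72 s, if anything falls off the work surface, if the arm or the gripper's body presses on something with over 40 N, if the wrist force passes 120 N, or if a joint passes its speed limit or range.

ROBOT

A 7-joint arm with a two-finger parallel gripper is mounted at the origin on the work surface. World frame = base frame: x ahead of the robot, y to its left, z up, the work surface at z = 0. Lengths are in m, angles in rad, forces in N, time in s.
With the tool pointing down it reaches from about 0.4 to 0.75 m from the base axis. Payload 19.5 kg.
Tool frame: the origin (TCP) lies midway between the tips of the shut fingers; the grasp point (between the pads) lies 19 mm behind it (env.grasp_offset is the distance from the TCP to the grasp point, in m); z points along the fingers, y is the line along which they close (so a half turn about z gives the same grasp; the last joint's range is limited). The gripper opens to 85 mm and grips with 20 to 120 N. Pads are 22 mm wide; open, the fingers measure 114 mm over their backs; the gripper's body (76 mm by 85 mm) begins 54 mm behind the grasp point. The pads swing forward as they close: fully open they stand 13 mm farther back than shut.
Start: joints at [-1.15, 0.707, -0.028, 1.485, 0.022, 0.951, -0.075], TCP at [0.257, 0.514, 0.231] pointing down, gripper open.
Joint ranges: [-2.71, 2.71], [-0.32, 2.16], [-1.57, 1.52], [0, 2.45], [-1.46, 4.6], [0, 2.02], [-2.83, 2.83]. Speed limits (rad/s): [1.89, 1.89, 2.57, 2.57, 3.01, 3.01, 3.01].

INTERFACE

Orientations are given as a unit quaternion [x, y, z, w].
In Python, from bench import env gives the robot as it stands. The module is installed in compiled form; this text tells all that it offers.
- The arm moves only by the tool servo_tool, never from a script. Its argument "moves" is a list of rows, each a list of 3 entries, a list of its own where there are three numbers: the shift along the tool's x, y, z each as a share of 1 m, from -1 to 1, then the turn about the tool's z as a share of 2 rad, from -1 to 1, then the opening, from 0 (shut) to 1 (fully open). In form: [[[tx, ty, tz], turn, gripper], ...]. A call has 1 to 8 rows; each row is the pose to reach, as a shift and turn from the pose commanded when the call began, along the tool's axes at that moment; what a row does not reach only later rows make up. A row lasts 1/8 s, in which the tool goes at most 62.5 mm and 10.7 degrees, less where a joint would pass 70% of its speed; a pose out of reach is approached as far as the arm can. A call with a number of a shift or a turn outside -1 to 1 is refused whole. A call with a gripper value outside its range is refused whole. The fingers move at their own pace and stop on an object; "squeeze" is the grip in N (left out, the last holds). Time passes only in rows, so rows that repeat a pose let the fingers close. It gives the time, the measured TCP pose, the force, the opening and the grip force at its end, in the units of the state.
- env.observe(): the state, without advancing time (a new reading comes with each control period).
- env.capture(name): name is "side" or "top"; returns (picture, depth): 480x640x3 uint8, red, green, blue; 480x640 float32, m along the optical axis (not along the pixel's ray), 0 where there is no reading.
- env.camera_params(name): a dict with "K" (3x3 intrinsics, pixels), "camera_from_world" (4x4, takes a point from world to camera coordinates). Camera axes: x right, y down, z forward; pixel columns grow to the right and rows downward; lengths in m; the calibration is good to about 2 mm. A picture is of the moment at which its call begins. camera_params takes no time and is no camera call.
- env.finish_job(): hands the job in; it is judged then, once.
The state is a dict: "clock": time; "joint_positions": joint angles; "joint_velocities": joint speeds; "tau": joint torques, N m; "tcp_pos": TCP position; "orientation": TCP orientation; "wrist_force": force on the tool from outside, world axes, zero at the start; "wrist_torque": the same for the moment, N m; "width": opening from 0.0 (shut) to 1.0 (fully open); "grasp_force": force on a finger pad.
Only numpy, scipy, OpenCV 4.12 (cv2) and the standard library are available. Lean on these libraries where they do the work, as an engineer would, in place of code of your own. Each camera call takes 0.05 s, during which the arm holds its last target. There are 200 camera calls.

## Working session

There is one attempt and no reset: what is moved stays moved. The work goes in short steps, Python scripts to look and compute and a tool call to move; the robot and the scene stay as the last step left them, time stands still between calls to the robot, and variables do not carry over. Pictures are saved under pics/ and viewed, at most 10 in all, crops included, and the job is handed in when it is done.

Besides the shell and the picture viewer there is one more tool, called after ">>>" as name(argument=value, ...), one argument or row to a line, values as JSON. servo_tool: Moves the arm, as the interface text tells. Its arguments: {"type":"object","properties":{"moves":{"type":"array"},"squeeze":{"type":"number"}},"required":["moves"]}

```bash
mkdir -p pics; ls; python3 - <<'E'
from bench import env
import cv2,numpy as np
s=env.observe();print({k:np.round(v,3).tolist() for k,v in s.items()})
for n in("top","side"):
    im,d=env.capture(n);cv2.imwrite(f"pics/{n}0.png",im[:,:,::-1]);np.save(f"pics/{n}0.npy",d)
    p=env.camera_params(n);print(n,np.round(p["K"],1).tolist(),np.round(p["camera_from_world"],3).tolist())
E
```

```text
pics
{'clock': 0.0, 'joint_positions': [-1.15, 0.707, -0.028, 1.485, 0.022, 0.951, -0.076], 'joint_velocities': [0.001, 0.0, 0.0, 0.0, -0.001, -0.003, -0.0], 'tau': [-0.002, -88.32, 1.234, -23.617, 0.017, 0.007, 0.0], 'tcp_pos': [0.257, 0.514, 0.231], 'orientation': [0.229, 0.973, -0.0, -0.0], 'wrist_force': [0.096, -0.008, 0.491], 'wrist_torque': [0.004, -0.016, 0.088], 'grasp_force': 0.0, 'width': 1.002}
top [[577.8, 0.0, 305.7], [0.0, 577.8, 242.1], [0.0, 0.0, 1.0]] [[0.006, -1.0, -0.005, -0.012], [-0.999, -0.005, -0.053, 0.51], [0.053, 0.005, -0.999, 1.823], [0.0, 0.0, 0.0, 1.0]]
side [[495.0, 0.0, 318.9], [0.0, 495.0, 236.1], [0.0, 0.0, 1.0]] [[0.927, -0.375, 0.023, -0.494], [-0.181, -0.498, -0.848, 0.198], [0.33, 0.782, -0.53, 1.09], [0.0, 0.0, 0.0, 1.0]]
```

View pics/top0.png

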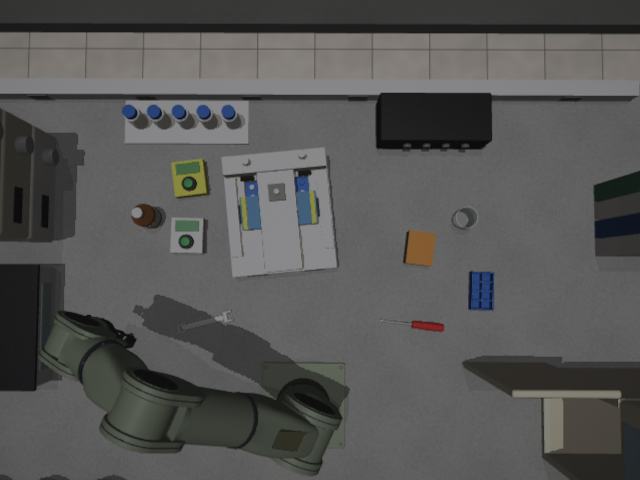

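View pics/side0.png

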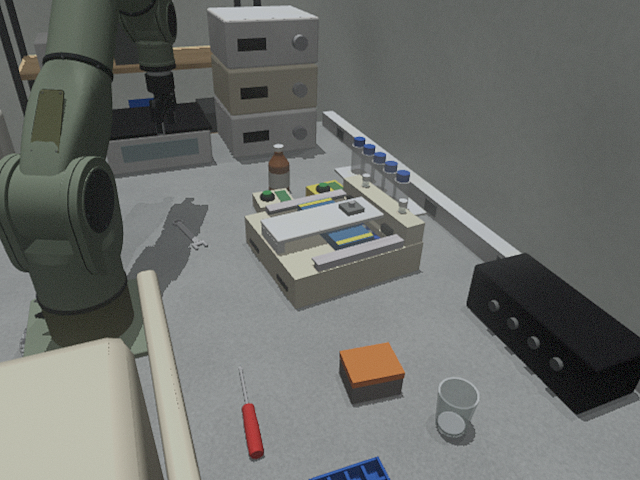

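The top view shows the sampler around pixel (280,213), rotated slightly. The blue cover's ends with yellow stripes are at (248,210) and (308,207). The beige console's green button is at (186,241), and the yellow look-alike is at (189,178). The tip box is on the right at (420,248).

```bash
cat > h.py <<'E'
from bench import env
import cv2,numpy as np
def rays(n,uv):
    p=env.camera_params(n);T=p["camera_from_world"];R=T[:3,:3]
    uv=np.atleast_2d(np.float64(uv));d=np.c_[uv,np.ones(len(uv))]@np.linalg.inv(p["K"]).T@R
    return -R.T@T[:3,3],d
def onplane(n,uv,z):
    c,d=rays(n,uv);return c+d*((z-c[2])/d[:,2])[:,None]
def cloud(n,dep):
    v,u=np.mgrid[:480,:640];c,d=rays(n,np.c_[u.ravel(),v.ravel()])
    return (c+d*dep.ravel()[:,None]).reshape(480,640,3)
E
python3 - <<'E'
from h import *
im=cv2.imread("pics/top0.png");P=cloud("top",np.load("pics/top0.npy"))
roi=np.zeros((480,640),bool);roi[140:285,212:345]=1
for nm,a,b in(("housing",.133,.148),("bridge",.12,.1325),("rails",.1,.112),("all",.06,.15)):
    m=roi&(P[...,2]>a)&(P[...,2]<b)
    m=cv2.morphologyEx(m.astype(np.uint8),cv2.MORPH_OPEN,np.ones((3,3)))>0
    n,l,st,ce=cv2.connectedComponentsWithStats(m.astype(np.uint8))
    for i in range(1,n):
        if st[i,4]>60:
            q=P[l==i];r=cv2.minAreaRect(q[:,:2].astype(np.float32)*1000);print(nm,st[i].tolist(),np.round(r[0],1),np.round(r[1],1),round(r[2],2),q[:,2].mean().round(4))
hsv=cv2.cvtColor(im,cv2.COLOR_BGR2HSV)
def comps(nm,lo,hi,box,z,mn=20):
    m=cv2.inRange(hsv,lo,hi);k=np.zeros_like(m);k[box[1]:box[3],box[0]:box[2]]=1;m*=k
    n,l,st,ce=cv2.connectedComponentsWithStats(m)
    for i in range(1,n):
        if st[i,4]>=mn:
            uv=np.argwhere(l==i)[:,::-1];q=onplane("top",uv,z)
            r=cv2.minAreaRect(q[:,:2].astype(np.float32)*1000)
            print(nm,st[i].tolist(),np.round(ce[i],1),np.round(r[0],1),np.round(r[1],1),round(r[2],1),"depth z",np.median(P[l==i][:,2]).round(4),np.round(P[l==i].mean(0),4))
comps("yellow",(20,80,60),(35,255,255),(225,150,340,280),.111)
comps("blue",(95,80,40),(125,255,255),(225,150,340,280),.111)
comps("green",(50,60,20),(90,255,255),(165,215,210,260),.055)
m=np.zeros((480,640),bool);m[212:260,165:210]=1
q=P[m&(P[...,2]>.035)&(P[...,2]<.05)];print("console",cv2.minAreaRect(q[:,:2].astype(np.float32)*1000))
c=np.hstack([cv2.resize(im[140:285,160:345],None,fx=4,fy=4,interpolation=cv2.INTER_CUBIC)]);cv2.imwrite("pics/crop.png",c)
E
```

```text
housing [223, 148, 103, 28, 1390] [745.2  87.7] [ 57.4 307.7] 5.9 0.1392
bridge [258, 170, 40, 58, 867] [634.   78.2] [170.5 110.6] 4.87 0.1258
bridge [257, 180, 13, 11, 98] [674.4 119.3] [29.4 38. ] 5.27 0.1256
bridge [261, 219, 40, 53, 1138] [498.2  64.5] [157.5 111.3] 4.95 0.126
rails [227, 200, 10, 10, 66] [617.2 214.5] [26.5 28.2] 12.02 0.1048
all [221, 148, 116, 129, 12369] [594.2  74.5] [361.4 321.4] 5.68 0.1104
yellow [309, 191, 8, 33, 142] [312.5 207. ] [611.8 -29.5] [97.8 13.2] 6.0 depth z 0.1099 [ 0.6104 -0.0293  0.1223]
yellow [241, 197, 7, 33, 144] [244.  213.2] [592.4 177.4] [98.4 13.4] 5.8 depth z 0.11 [0.5917 0.1777 0.1098]
blue [295, 176, 17, 49, 602] [302.9 200. ] [ 6.325e+02 -3.000e-01] [144.8  39.5] 5.3 depth z 0.1071 [6.341e-01 1.000e-04 1.023e-01]
blue [245, 181, 16, 49, 560] [252.6 205.9] [617.1 152.2] [145.   37.5] 5.4 depth z 0.1074 [0.6156 0.1528 0.1014]
green [176, 221, 23, 10, 230] [187.  225.5] [558.1 361.1] [28.1 68.9] 0.3 depth z 0.0448 [0.5582 0.3614 0.0528]
green [180, 236, 10, 11, 82] [184.6 240.9] [509.7 368.1] [31.2 28. ] 0.9 depth z 0.0641 [0.5097 0.3658 0.0641]
console ((528.201171875, 365.8228454589844), (102.56610870361328, 110.37530517578125), 88.58729553222656)
```

View pics/crop.png

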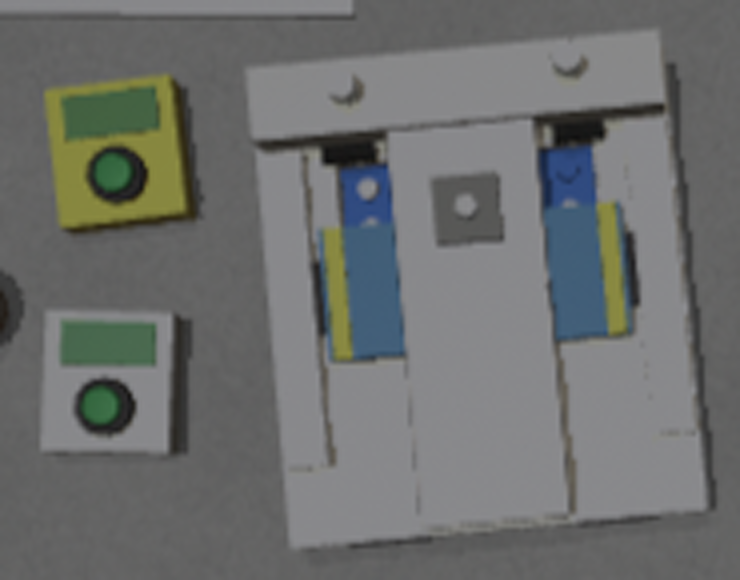

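The crop shows the cover nearly square and about 52 mm short of the black stops. Fitting the depth points puts the sampler origin at about (0.594, 0.0745) with a yaw of about 5.1°. I'll go above the left push spot with the fingers shut.

>>> servo_tool(
  moves=[
    [[-0.389,-0.208,0.06],-0.276,0],
    [[-0.389,-0.208,0.06],-0.276,0],
    [[-0.389,-0.208,0.06],-0.276,0],
    [[-0.389,-0.208,0.06],-0.276,0],
    [[-0.389,-0.208,0.06],-0.276,0],
    [[-0.389,-0.208,0.06],-0.276,0],
    [[-0.389,-0.208,0.06],-0.276,0],
    [[-0.389,-0.208,0.06],-0.276,0],
  ],
  squeeze=20,
)

```text
clock: 1.1
tcp_pos: [0.5135, 0.1503, 0.1703]
orientation: [-0.042, 0.999, -0.001, -0.0]
wrist_force: [-0.6, 1.5, 0.4]
width: 0.001
grasp_force: 0.0
```

>>> servo_tool(
  moves=[
    [[0,0,0],0,0],
    [[0,0,0],0,0],
  ],
)

```text
clock: 1.35
tcp_pos: [0.5113, 0.1561, 0.1715]
orientation: [-0.046, 0.999, 0.0, -0.0]
wrist_force: [0.1, -0.4, -0.4]
width: 0.001
grasp_force: 0.0
```

```bash
cat > s.py <<'E'
from h import *
def S(p,yaw=np.radians(5.1),o=np.array([594.2,74.5])):
    c,s=np.cos(yaw),np.sin(yaw);return (np.asarray(p)[...,:2]*1000-o)@np.array([[c,-s],[s,c]])
E
python3 - <<'E'
from s import *
s=env.observe();print(s["clock"],s["tcp_pos"],S(s["tcp_pos"]),s["orientation"],s["wrist_force"],s["width"])
for n in("top","side"):
    im,d=env.capture(n);cv2.imwrite(f"pics/{n}1.png",im[:,:,::-1])
cv2.imwrite("pics/sc1.png",cv2.resize(cv2.imread("pics/side1.png")[150:320,220:450],None,fx=3,fy=3))
E
```

```text
1.35 [0.51128142 0.15610052 0.17145998] [-75.3364923   88.64845778] [-4.55452326e-02  9.98962246e-01  2.42579226e-04 -6.63195237e-05] [ 0.10294221 -0.40388994 -0.39683814] 0.0010611511087754942
```

View pics/sc1.png

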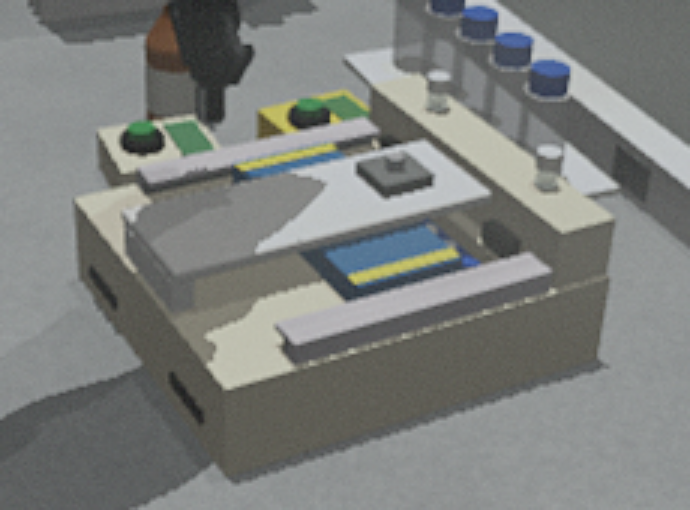

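The finger hangs over the deck, in front of the cover's left end and clear of the rail and bridge. I'll descend and approach.

>>> servo_tool(
  moves=[
    [[0,-0.002,0.05],0,0],
    [[0,-0.002,0.076],0,0],
    [[0,-0.002,0.076],0,0],
    [[-0.008,-0.002,0.076],0,0],
    [[-0.014,-0.002,0.076],0,0],
    [[-0.016,-0.002,0.076],0,0],
  ],
)

```text
clock: 2.2
tcp_pos: [0.5288, 0.1542, 0.0959]
orientation: [-0.044, 0.999, 0.0, 0.001]
wrist_force: [-0.4, 0.4, 0.2]
width: -0.002
grasp_force: 0.0
```

>>> servo_tool(
  moves=[
    [[-0.002,0,0],0,0],
    [[-0.004,0,0],0,0],
    [[-0.005,0,0],0,0],
  ],
)

```text
clock: 2.58
tcp_pos: [0.5331, 0.1546, 0.0953]
orientation: [-0.045, 0.999, -0.0, -0.0]
wrist_force: [-0.5, -0.7, 0.0]
width: -0.001
grasp_force: 0.0
```

>>> servo_tool(
  moves=[
    [[-0.002,0,0],0,0],
    [[-0.004,0,0],0,0],
    [[-0.004,0,0],0,0],
  ],
)

```text
clock: 2.95
tcp_pos: [0.5365, 0.155, 0.0953]
orientation: [-0.045, 0.999, -0.0, -0.001]
wrist_force: [-5.3, 0.3, 3.1]
width: 0.003
grasp_force: 2.3
```

>>> servo_tool(
  moves=[
    [[-0.001,0,0],0,0],
    [[-0.002,0,0],0,0],
    [[-0.002,0,0],0,0],
  ],
)

```text
clock: 3.32
tcp_pos: [0.5384, 0.1553, 0.0952]
orientation: [-0.045, 0.999, -0.0, -0.001]
wrist_force: [-5.0, 0.9, 2.5]
width: 0.0
grasp_force: 2.6
```

>>> servo_tool(
  moves=[
    [[0.012,0,0],0,0],
    [[0.012,0,-0.05],0,0],
    [[0.012,-0.06,-0.05],0,0],
    [[0.012,-0.12,-0.05],0,0],
    [[0.012,-0.173,-0.05],0,0],
    [[0.012,-0.173,-0.04],0,0],
    [[0.012,-0.173,0],0,0],
    [[0.006,-0.173,0],0,0],
  ],
)

```text
clock: 4.32
tcp_pos: [0.5474, -0.0169, 0.0937]
orientation: [-0.045, 0.999, 0.0, -0.002]
wrist_force: [0.1, 0.9, 0.9]
width: 0.002
grasp_force: 0.0
```

>>> servo_tool(
  moves=[
    [[-0.003,0,0],0,0],
    [[-0.005,0,0],0,0],
    [[-0.007,0,0],0,0],
    [[-0.008,0,0],0,0],
  ],
)

```text
clock: 4.82
tcp_pos: [0.5559, -0.0172, 0.0962]
orientation: [-0.045, 0.999, -0.0, -0.0]
wrist_force: [-7.8, -1.6, 5.5]
width: 0.001
grasp_force: 3.7
```

>>> servo_tool(
  moves=[
    [[-0.001,0,0],0,0],
    [[-0.002,0,0],0,0],
  ],
)

```text
clock: 5.08
tcp_pos: [0.5579, -0.0172, 0.0962]
orientation: [-0.044, 0.999, -0.0, -0.0]
wrist_force: [-7.1, -1.6, 5.5]
width: -0.001
grasp_force: 3.5
```

>>> servo_tool(
  moves=[
    [[0.012,0,0],0,0],
    [[0.012,0,-0.05],0,0],
    [[0.012,0.06,-0.05],0,0],
    [[0.012,0.12,-0.05],0,0],
    [[0.012,0.173,-0.05],0,0],
    [[0.012,0.173,-0.04],0,0],
    [[0.012,0.173,0],0,0],
    [[0.006,0.173,0],0,0],
  ],
)

```text
clock: 6.08
tcp_pos: [0.5363, 0.1542, 0.0943]
orientation: [-0.045, 0.999, -0.001, -0.001]
wrist_force: [-0.4, -0.8, 0.6]
width: 0.003
grasp_force: 0.0
```

>>> servo_tool(
  moves=[
    [[-0.004,0,0],0,0],
    [[-0.006,0,0],0,0],
    [[-0.008,0,0],0,0],
    [[-0.009,0,0],0,0],
    [[-0.01,0,0],0,0],
  ],
)

```text
clock: 6.7
tcp_pos: [0.5467, 0.1559, 0.0964]
orientation: [-0.045, 0.999, 0.0, -0.0]
wrist_force: [-7.1, 1.3, 5.4]
width: 0.001
grasp_force: 3.6
```

>>> servo_tool(
  moves=[
    [[0.012,0,0],0,0],
    [[0.012,0,-0.05],0,0],
    [[0.012,-0.06,-0.05],0,0],
    [[0.012,-0.12,-0.05],0,0],
    [[0.012,-0.173,-0.05],0,0],
    [[0.012,-0.173,-0.04],0,0],
    [[0.012,-0.173,0],0,0],
    [[0.007,-0.173,0],0,0],
  ],
)

```text
clock: 7.7
tcp_pos: [0.5547, -0.0164, 0.0944]
orientation: [-0.045, 0.999, 0.0, -0.001]
wrist_force: [-0.5, -0.2, -0.2]
width: -0.0
grasp_force: 0.0
```

>>> servo_tool(
  moves=[
    [[-0.004,0,0],0,0],
    [[-0.006,0,0],0,0],
    [[-0.008,0,0],0,0],
    [[-0.01,0,0],0,0],
    [[-0.011,0,0],0,0],
  ],
)

```text
clock: 8.32
tcp_pos: [0.5661, -0.0164, 0.0964]
orientation: [-0.044, 0.999, -0.0, -0.0]
wrist_force: [-6.6, -1.6, 5.6]
width: -0.004
grasp_force: 3.6
```

>>> servo_tool(
  moves=[
    [[0.012,0,0],0,0],
    [[0.012,0,-0.05],0,0],
    [[0.012,0.06,-0.05],0,0],
    [[0.012,0.12,-0.05],0,0],
    [[0.012,0.173,-0.05],0,0],
    [[0.012,0.173,-0.04],0,0],
    [[0.012,0.173,0],0,0],
    [[0.007,0.173,0],0,0],
  ],
)

```text
clock: 9.32
tcp_pos: [0.5434, 0.1549, 0.0944]
orientation: [-0.045, 0.999, -0.001, -0.001]
wrist_force: [0.1, -0.8, -0.0]
width: 0.001
grasp_force: 0.0
```

>>> servo_tool(
  moves=[
    [[-0.004,0,0],0,0],
    [[-0.006,0,0],0,0],
    [[-0.008,0,0],0,0],
    [[-0.01,0,0],0,0],
    [[-0.011,0,0],0,0],
  ],
)

```text
clock: 9.95
tcp_pos: [0.5545, 0.1569, 0.0965]
orientation: [-0.045, 0.999, 0.0, -0.0]
wrist_force: [-8.9, 2.2, 5.3]
width: -0.002
grasp_force: 4.3
```

>>> servo_tool(
  moves=[
    [[0.012,0,0],0,0],
    [[0.012,0,-0.05],0,0],
    [[0.012,-0.06,-0.05],0,0],
    [[0.012,-0.12,-0.05],0,0],
    [[0.012,-0.173,-0.05],0,0],
    [[0.012,-0.173,-0.04],0,0],
    [[0.012,-0.173,0],0,0],
    [[0.007,-0.173,0],0,0],
  ],
)

```text
clock: 10.95
tcp_pos: [0.5627, -0.0157, 0.0944]
orientation: [-0.045, 0.999, 0.0, -0.001]
wrist_force: [-1.0, 0.3, -0.0]
width: 0.003
grasp_force: 0.0
```

>>> servo_tool(
  moves=[
    [[-0.004,0,0],0,0],
    [[-0.006,0,0],0,0],
    [[-0.008,0,0],0,0],
    [[-0.01,0,0],0,0],
    [[-0.011,0,0],0,0],
  ],
)

```text
clock: 11.58
tcp_pos: [0.5741, -0.0157, 0.0965]
orientation: [-0.044, 0.999, -0.0, -0.0]
wrist_force: [-7.5, -1.9, 4.8]
width: -0.0
grasp_force: 3.6
```

>>> servo_tool(
  moves=[
    [[0.012,0,0],0,0],
    [[0.012,0,-0.05],0,0],
    [[0.012,0.06,-0.05],0,0],
    [[0.012,0.12,-0.05],0,0],
    [[0.012,0.173,-0.05],0,0],
    [[0.012,0.173,-0.04],0,0],
    [[0.012,0.173,0],0,0],
    [[0.007,0.173,0],0,0],
  ],
)

```text
clock: 12.58
tcp_pos: [0.5514, 0.1556, 0.0944]
orientation: [-0.045, 0.999, -0.001, -0.001]
wrist_force: [-0.4, 0.2, 0.6]
width: 0.002
grasp_force: 0.0
```

```bash
cat > m.py <<'E'
from s import *
im,d=env.capture("top");im=im[:,:,::-1].copy();hsv=cv2.cvtColor(im,cv2.COLOR_BGR2HSV)
m=cv2.inRange(hsv,(20,80,30),(35,255,255));m[:,:225]=0;m[:,340:]=0;m[:140]=0;m[285:]=0
n,l,st,ce=cv2.connectedComponentsWithStats(m)
for i in range(1,n):
    if st[i,4]>20:
        q=S(onplane("top",np.argwhere(l==i)[:,::-1],.111));print(st[i,4],"xs range",np.percentile(q[:,0],[2,98]).round(1),"ys",q[:,1].mean().round(1))
s=env.observe();print(s["clock"],S(s["tcp_pos"]),s["tcp_pos"][2],s["wrist_force"])
E
python3 m.py
```

```text
142 xs range [-16.1  79. ] ys -105.4
12.625 [-33.9776643   84.73308862] 0.09586368756603 [0.65626953 0.41513552 0.54954695]
```

>>> servo_tool(
  moves=[
    [[-0.004,0,0],0,0],
    [[-0.006,0,0],0,0],
    [[-0.008,0,0],0,0],
    [[-0.01,0,0],0,0],
    [[-0.011,0,0],0,0],
  ],
)

```text
clock: 13.25
tcp_pos: [0.5624, 0.1577, 0.0964]
orientation: [-0.045, 0.999, 0.0, -0.0]
wrist_force: [-9.9, 3.4, 6.5]
width: 0.001
grasp_force: 4.6
```

>>> servo_tool(
  moves=[
    [[0.012,0,0],0,0],
    [[0.012,0,-0.05],0,0],
    [[0.012,-0.06,-0.05],0,0],
    [[0.012,-0.12,-0.05],0,0],
    [[0.012,-0.173,-0.05],0,0],
    [[0.012,-0.173,-0.04],0,0],
    [[0.012,-0.173,0],0,0],
    [[0.007,-0.173,0],0,0],
  ],
)

```text
clock: 14.25
tcp_pos: [0.5706, -0.0152, 0.0944]
orientation: [-0.045, 0.999, 0.0, -0.001]
wrist_force: [-0.8, 0.9, 0.5]
width: -0.002
grasp_force: 0.0
```

>>> servo_tool(
  moves=[
    [[-0.004,0,0],0,0],
    [[-0.006,0,0],0,0],
    [[-0.008,0,0],0,0],
    [[-0.01,0,0],0,0],
    [[-0.011,0,0],0,0],
  ],
)

```text
clock: 14.88
tcp_pos: [0.5821, -0.015, 0.0965]
orientation: [-0.045, 0.999, -0.0, -0.0]
wrist_force: [-7.5, -2.3, 5.3]
width: -0.0
grasp_force: 3.6
```

>>> servo_tool(
  moves=[
    [[0.012,0,0],0,0],
    [[0.012,0,-0.05],0,0],
    [[0.012,0.06,-0.05],0,0],
    [[0.012,0.12,-0.05],0,0],
    [[0.012,0.173,-0.05],0,0],
    [[0.012,0.173,-0.04],0,0],
    [[0.012,0.173,0],0,0],
    [[0.007,0.173,0],0,0],
  ],
)

```text
clock: 15.88
tcp_pos: [0.5593, 0.1562, 0.0944]
orientation: [-0.045, 0.999, -0.001, -0.001]
wrist_force: [0.7, 0.7, 0.6]
width: -0.001
grasp_force: 0.0
```

>>> servo_tool(
  moves=[
    [[-0.004,0,0],0,0],
    [[-0.006,0,0],0,0],
    [[-0.008,0,0],0,0],
    [[-0.01,0,0],0,0],
    [[-0.011,0,0],0,0],
  ],
)

```text
clock: 16.5
tcp_pos: [0.5705, 0.1583, 0.0965]
orientation: [-0.045, 0.999, 0.0, -0.0]
wrist_force: [-8.7, 2.2, 5.6]
width: 0.001
grasp_force: 4.3
```

>>> servo_tool(
  moves=[
    [[0.012,0,0],0,0],
    [[0.012,0,-0.05],0,0],
    [[0.012,-0.06,-0.05],0,0],
    [[0.012,-0.12,-0.05],0,0],
    [[0.012,-0.173,-0.05],0,0],
    [[0.012,-0.173,-0.04],0,0],
    [[0.012,-0.173,0],0,0],
    [[0.007,-0.173,0],0,0],
  ],
)

```text
clock: 17.5
tcp_pos: [0.5786, -0.0145, 0.0944]
orientation: [-0.045, 0.999, 0.0, -0.001]
wrist_force: [-0.1, 0.0, 0.6]
width: 0.002
grasp_force: 0.0
```

```bash
python3 m.py
```

```text
21 xs range [77.9 90.4] ys -106.1
138 xs range [-4.6 92.2] ys 102.2
17.55 [-21.92216401 -87.18763243] 0.09591052076365217 [0.71264841 0.42102657 0.87395382]
```

>>> servo_tool(
  moves=[
    [[-0.004,0,0],0,0],
    [[-0.006,0,0],0,0],
    [[-0.008,0,0],0,0],
    [[-0.01,0,0],0,0],
    [[-0.011,0,0],0,0],
  ],
)

```text
clock: 18.18
tcp_pos: [0.59, -0.0143, 0.0964]
orientation: [-0.044, 0.999, -0.0, -0.0]
wrist_force: [-7.6, -3.0, 4.7]
width: 0.002
grasp_force: 3.6
```

>>> servo_tool(
  moves=[
    [[0.012,0,0],0,0],
    [[0.012,0,-0.05],0,0],
    [[0.012,0.06,-0.05],0,0],
    [[0.012,0.12,-0.05],0,0],
    [[0.012,0.173,-0.05],0,0],
    [[0.012,0.173,-0.04],0,0],
    [[0.012,0.173,0],0,0],
    [[0.007,0.173,0],0,0],
  ],
)

```text
clock: 19.18
tcp_pos: [0.5673, 0.1569, 0.0943]
orientation: [-0.045, 0.999, -0.001, -0.001]
wrist_force: [0.4, -0.0, 0.8]
width: 0.002
grasp_force: 0.0
```

>>> servo_tool(
  moves=[
    [[-0.004,0,0],0,0],
    [[-0.006,0,0],0,0],
    [[-0.008,0,0],0,0],
    [[-0.01,0,0],0,0],
    [[-0.011,0,0],0,0],
  ],
)

```text
clock: 19.8
tcp_pos: [0.5786, 0.159, 0.0965]
orientation: [-0.045, 0.999, 0.0, -0.0]
wrist_force: [-7.9, 1.5, 5.4]
width: -0.001
grasp_force: 4.1
```

>>> servo_tool(
  moves=[
    [[0.012,0,0],0,0],
    [[0.012,0,-0.05],0,0],
    [[0.012,-0.06,-0.05],0,0],
    [[0.012,-0.12,-0.05],0,0],
    [[0.012,-0.173,-0.05],0,0],
    [[0.012,-0.173,-0.04],0,0],
    [[0.012,-0.173,0],0,0],
    [[0.007,-0.173,0],0,0],
  ],
)

```text
clock: 20.8
tcp_pos: [0.5866, -0.0138, 0.0944]
orientation: [-0.045, 0.999, 0.0, -0.001]
wrist_force: [0.3, 1.2, 2.0]
width: 0.001
grasp_force: 0.0
```

>>> servo_tool(
  moves=[
    [[-0.004,0,0],0,0],
    [[-0.006,0,0],0,0],
    [[-0.008,0,0],0,0],
    [[-0.01,0,0],0,0],
  ],
)

```text
clock: 21.3
tcp_pos: [0.597, -0.0136, 0.0965]
orientation: [-0.045, 0.999, -0.0, -0.0]
wrist_force: [-6.4, -1.3, 5.3]
width: 0.002
grasp_force: 3.4
```

>>> servo_tool(
  moves=[
    [[0.012,0,0],0,0],
    [[0.012,0,-0.05],0,0],
    [[0.012,0.06,-0.05],0,0],
    [[0.012,0.12,-0.05],0,0],
    [[0.012,0.173,-0.05],0,0],
    [[0.012,0.173,-0.04],0,0],
    [[0.012,0.173,0],0,0],
    [[0.007,0.173,0],0,0],
  ],
)

```text
clock: 22.3
tcp_pos: [0.5743, 0.1576, 0.0943]
orientation: [-0.045, 0.999, -0.001, -0.001]
wrist_force: [-0.0, 0.9, 0.3]
width: 0.004
grasp_force: 0.0
```

>>> servo_tool(
  moves=[
    [[-0.004,0,0],0,0],
    [[-0.006,0,0],0,0],
    [[-0.008,0,0],0,0],
    [[-0.01,0,0],0,0],
  ],
)

```text
clock: 22.8
tcp_pos: [0.5846, 0.1594, 0.0965]
orientation: [-0.045, 0.999, 0.0, -0.0]
wrist_force: [-8.5, 2.1, 5.2]
width: 0.002
grasp_force: 3.8
```

>>> servo_tool(
  moves=[
    [[0.012,0,0],0,0],
    [[0.012,0,-0.05],0,0],
    [[0.012,-0.06,-0.05],0,0],
    [[0.012,-0.12,-0.05],0,0],
    [[0.012,-0.173,-0.05],0,0],
    [[0.012,-0.173,-0.04],0,0],
    [[0.012,-0.173,0],0,0],
    [[0.007,-0.173,0],0,0],
  ],
)

```text
clock: 23.8
tcp_pos: [0.5925, -0.0132, 0.0944]
orientation: [-0.045, 0.999, 0.0, -0.001]
wrist_force: [0.0, -0.2, 0.3]
width: 0.002
grasp_force: 0.0
```

>>> servo_tool(
  moves=[
    [[-0.004,0,0],0,0],
    [[-0.006,0,0],0,0],
    [[-0.007,0,0],0,0],
    [[-0.008,0,0],0,0],
  ],
)

```text
clock: 24.3
tcp_pos: [0.601, -0.0131, 0.0965]
orientation: [-0.045, 0.999, -0.0, -0.0]
wrist_force: [-7.3, -1.6, 4.6]
width: 0.003
grasp_force: 3.5
```

```bash
python3 m.py
```

```text
146 xs range [ 10.  107.6] ys 102.5
24.35 [ -0.91623996 -87.88423922] 0.09652054605672084 [-7.18499159 -1.34026622  5.66421844]
```

>>> servo_tool(
  moves=[
    [[-0.0005,0,0],0,0],
    [[-0.001,0,0],0,0],
  ],
)

```text
clock: 24.6
tcp_pos: [0.6019, -0.0131, 0.0965]
orientation: [-0.045, 0.999, -0.0, -0.0]
wrist_force: [-6.5, -1.4, 4.2]
width: 0.001
grasp_force: 3.5
```

>>> servo_tool(
  moves=[
    [[-0.0005,0,0],0,0],
    [[-0.0005,0,0],0,0],
  ],
)

```text
clock: 24.85
tcp_pos: [0.6025, -0.0131, 0.0965]
orientation: [-0.045, 0.999, -0.0, -0.0]
wrist_force: [-5.8, -1.4, 3.8]
width: -0.001
grasp_force: 3.2
```

>>> servo_tool(
  moves=[
    [[-0.0005,0,0],0,0],
    [[-0.001,0,0],0,0],
  ],
)

```text
clock: 25.1
tcp_pos: [0.6035, -0.0131, 0.0965]
orientation: [-0.044, 0.999, -0.0, -0.0]
wrist_force: [-6.7, -1.5, 4.5]
width: -0.002
grasp_force: 3.4
```

>>> servo_tool(
  moves=[
    [[-0.0005,0,0],0,0],
    [[-0.0005,0,0],0,0],
  ],
)

```text
clock: 25.35
tcp_pos: [0.6035, -0.0131, 0.0965]
orientation: [-0.045, 0.999, -0.0, -0.001]
wrist_force: [-9.9, -2.3, 7.0]
width: -0.001
grasp_force: 5.2
```

>>> servo_tool(
  moves=[
    [[0.012,0,0],0,0],
    [[0.012,0,-0.05],0,0],
    [[0.012,0.06,-0.05],0,0],
    [[0.012,0.12,-0.05],0,0],
    [[0.012,0.173,-0.05],0,0],
    [[0.012,0.173,-0.04],0,0],
    [[0.012,0.173,0],0,0],
    [[0.007,0.173,0],0,0],
  ],
)

```text
clock: 26.35
tcp_pos: [0.5812, 0.1582, 0.0943]
orientation: [-0.045, 0.999, -0.001, -0.001]
wrist_force: [-0.1, 0.8, 0.8]
width: -0.004
grasp_force: 0.0
```

>>> servo_tool(
  moves=[
    [[-0.003,0,0],0,0],
    [[-0.004,0,0],0,0],
    [[-0.005,0,0],0,0],
    [[-0.0055,0,0],0,0],
  ],
)

```text
clock: 26.85
tcp_pos: [0.5864, 0.1594, 0.0961]
orientation: [-0.045, 0.999, -0.0, -0.001]
wrist_force: [-11.9, -1.6, 9.2]
width: -0.001
grasp_force: 6.3
```

>>> servo_tool(
  moves=[
    [[-0.0005,0,0],0,0],
    [[-0.001,0,0],0,0],
  ],
)

```text
clock: 27.1
tcp_pos: [0.5864, 0.1594, 0.0961]
orientation: [-0.045, 0.999, -0.0, -0.002]
wrist_force: [-20.0, -2.2, 14.7]
width: 0.0
grasp_force: 10.2
```

>>> servo_tool(
  moves=[
    [[0.008,0,0],0,0],
    [[0.04,0,0],0,0],
    [[0.04,0,-0.06],0,0],
  ],
)

```text
clock: 27.48
tcp_pos: [0.5454, 0.1554, 0.1538]
orientation: [-0.045, 0.999, -0.001, -0.003]
wrist_force: [1.0, 0.7, 0.8]
width: -0.003
grasp_force: 0.0
```

```bash
python3 m.py; python3 - <<'E'
from h import *
im,d=env.capture("top");cv2.imwrite("pics/c2.png",cv2.resize(im[140:285,215:345,::-1],None,fx=4,fy=4,interpolation=cv2.INTER_CUBIC))
E
```

```text
144 xs range [ 11.4 111.6] ys -105.0
34 xs range [ 86.2 111. ] ys 102.5
27.525 [-37.37424204  85.90409021] 0.1630930965393775 [ 3.69496255  1.55388545 13.98078464]
```

View pics/c2.png

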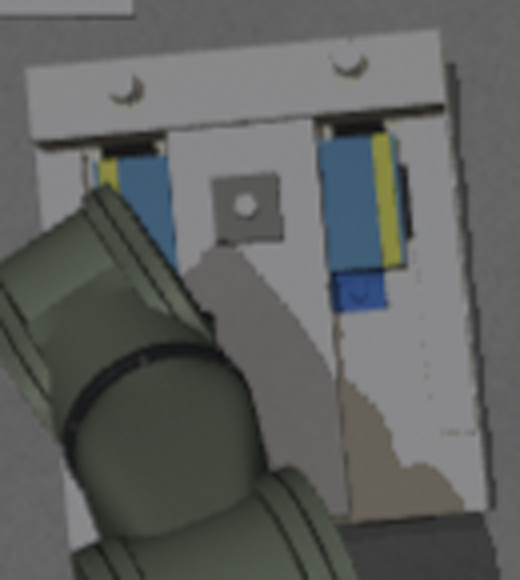

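The blue cover's far edge touches both black stops, at (135,155) and (357,135) in the crop. Both ends read about 111 mm in the sampler and the finger is off. Next I'll press the left end.

>>> servo_tool(
  moves=[
    [[0,0,0.05],0,0],
    [[0,0,0.06],0,0],
    [[-0.025,0,0.06],0,0],
    [[-0.034,0,0.06],0,0],
    [[-0.037,0,0.06],0,0],
    [[-0.038,0,0.06],0,0],
    [[-0.0386,0,0.06],0,0],
    [[-0.039,0,0.06],0,0],
  ],
)

```text
clock: 28.58
tcp_pos: [0.5864, 0.1595, 0.0954]
orientation: [-0.045, 0.999, -0.0, -0.001]
wrist_force: [-8.4, -1.0, 7.0]
width: -0.001
grasp_force: 4.3
```

>>> servo_tool(
  moves=[
    [[0,0,0],0,0],
    [[0,0,0],0,0],
  ],
)

```text
clock: 28.82
tcp_pos: [0.5864, 0.1594, 0.0954]
orientation: [-0.045, 0.999, -0.0, -0.001]
wrist_force: [-6.2, -0.7, 5.9]
width: -0.002
grasp_force: 3.4
```

>>> servo_tool(
  moves=[
    [[-0.0005,0,0],0,0],
    [[-0.0008,0,0],0,0],
    [[-0.0008,0,0],0,0],
  ],
)

```text
clock: 29.2
tcp_pos: [0.5864, 0.1594, 0.0953]
orientation: [-0.045, 0.999, -0.0, -0.002]
wrist_force: [-12.5, -1.2, 10.1]
width: -0.002
grasp_force: 6.5
```

>>> servo_tool(
  moves=[
    [[0,0,0],0,0],
    [[0,0,0],0,0],
    [[0,0,0],0,0],
    [[0,0,0],0,0],
  ],
)

```text
clock: 29.7
tcp_pos: [0.5864, 0.1594, 0.0953]
orientation: [-0.045, 0.999, -0.0, -0.002]
wrist_force: [-13.1, -0.8, 8.6]
width: -0.002
grasp_force: 6.5
```

>>> servo_tool(
  moves=[
    [[0,0,0],0,0],
    [[0,0,0],0,0],
    [[0,0,0],0,0],
    [[0,0,0],0,0],
  ],
)

```text
clock: 30.2
tcp_pos: [0.5864, 0.1594, 0.0953]
orientation: [-0.045, 0.999, -0.0, -0.002]
wrist_force: [-13.2, -1.0, 9.3]
width: 0.004
grasp_force: 6.5
```

>>> servo_tool(
  moves=[
    [[0.012,0,0],0,0],
    [[0.012,0,-0.05],0,0],
    [[0.012,-0.06,-0.05],0,0],
    [[0.012,-0.12,-0.05],0,0],
    [[0.012,-0.173,-0.05],0,0],
    [[0.012,-0.173,-0.04],0,0],
    [[0.012,-0.173,0],0,0],
    [[0.007,-0.173,0],0,0],
  ],
)

```text
clock: 31.2
tcp_pos: [0.5953, -0.0128, 0.0936]
orientation: [-0.045, 0.999, 0.0, -0.002]
wrist_force: [-0.2, -0.6, -0.4]
width: 0.002
grasp_force: 0.0
```

>>> servo_tool(
  moves=[
    [[-0.004,0,0],0,0],
    [[-0.006,0,0],0,0],
    [[-0.007,0,0],0,0],
    [[-0.0075,0,0],0,0],
    [[-0.008,0,0],0,0],
  ],
)

```text
clock: 31.82
tcp_pos: [0.6035, -0.0127, 0.0957]
orientation: [-0.045, 0.999, -0.0, -0.001]
wrist_force: [-12.0, 0.2, 8.8]
width: -0.002
grasp_force: 6.1
```

>>> servo_tool(
  moves=[
    [[-0.0002,0,0],0,0],
    [[-0.0002,0,0],0,0],
    [[-0.0002,0,0],0,0],
    [[-0.0002,0,0],0,0],
    [[-0.0002,0,0],0,0],
    [[-0.0002,0,0],0,0],
    [[-0.0002,0,0],0,0],
    [[-0.0002,0,0],0,0],
  ],
)

```text
clock: 32.83
tcp_pos: [0.6035, -0.0127, 0.0957]
orientation: [-0.045, 0.999, -0.0, -0.001]
wrist_force: [-12.3, 0.2, 9.4]
width: 0.005
grasp_force: 5.9
```

>>> servo_tool(
  moves=[
    [[0,0,0],0,0],
    [[0.015,0,0],0,0],
    [[0.05,0,0],0,0],
    [[0.05,0,-0.06],0,0],
    [[0.05,0,-0.09],0,0],
    [[0.05,0,-0.09],0,0],
  ],
)

```text
clock: 33.58
tcp_pos: [0.5558, -0.0172, 0.1876]
orientation: [-0.044, 0.999, -0.0, 0.002]
wrist_force: [-0.5, -0.4, -1.2]
width: -0.001
grasp_force: 0.0
```

```bash
python3 m.py
```

```text
73 xs range [ 63.  111.9] ys -104.7
146 xs range [ 10.5 108.6] ys 102.7
33.625 [-46.97434657 -87.94054738] 0.1861095473519393 [0.05145528 0.15384256 0.22224863]
```

```bash
python3 - <<'E'
from s import *
P=cloud("top",np.load("pics/top0.npy"))
# housing rear edge and front edge (z .14), sampler side edges
m=(P[...,2]>.133)&(P[...,2]<.148);m[:140]=0;m[200:]=0
for nm,f in(("rear",np.argmax),("front",lambda a:len(a)-1-np.argmax(a[::-1]))):
    pts=[]
    for u in range(232,318):
        if 296<u<312 or 238<u<256: continue
        v=f(m[:,u]); pts.append((u,v))
    q=onplane("top",pts,.14);k=np.polyfit(q[:,1],q[:,0],1);k=np.polyfit(q[:,1],q[:,0],1,w=(abs(q[:,0]-np.polyval(k,q[:,1]))<.003)+0.);print(nm,"yaw",np.degrees(np.arctan(-k[0])))
im,_=env.capture("top");hsv=cv2.cvtColor(im,cv2.COLOR_RGB2HSV)
b=cv2.inRange(hsv,(50,60,20),(90,255,255));k=np.zeros_like(b);k[232:255,172:200]=1
uv=np.argwhere(b*k)[:,::-1];print(len(uv),uv.mean(0),onplane("top",uv,.064).mean(0))
im,_=env.capture("side");hsv=cv2.cvtColor(im,cv2.COLOR_RGB2HSV)
b=cv2.inRange(hsv,(50,60,20),(90,255,255));k=np.zeros_like(b);k[185:203,255:277]=1
uv=np.argwhere(b*k)[:,::-1];print(len(uv),len(uv) and onplane("side",uv,.064).mean(0))
s=env.observe();print(s["tcp_pos"],s["clock"])
E
```

```text
rear yaw 5.622140114470981
front yaw -81.6033924376021
82 [184.62195122 240.85365854] [0.50966333 0.36575935 0.064     ]
54 [0.51032892 0.36637153 0.064     ]
[ 0.5546472  -0.01724029  0.1847156 ] 33.725<stdin>:10: RankWarning: Polyfit may be poorly conditioned
```

```bash
python3 - <<'E'
from s import *
for n,b in(("top",(195,240,125,172)),("side",(140,195,260,300))):
    P=cloud(n,np.load(f"pics/{n}0.npy"))[b[0]:b[1],b[2]:b[3]].reshape(-1,3)
    for a,c in((.02,.09),(.09,.125),(.13,.17)):
        q=P[(P[:,2]>a)&(P[:,2]<c)&(P[:,1]>.38)];print(n,a,len(q),len(q) and (q.min(0).round(3),q.max(0).round(3)))
E
```

```text
top 0.02 171 (array([0.516, 0.411, 0.02 ]), array([0.618, 0.522, 0.09 ]))
top 0.09 273 (array([0.552, 0.455, 0.091]), array([0.62 , 0.524, 0.125]))
top 0.13 117 (array([0.571, 0.471, 0.13 ]), array([0.601, 0.507, 0.168]))
side 0.02 779 (array([0.498, 0.38 , 0.02 ]), array([0.777, 0.814, 0.09 ]))
side 0.09 234 (array([0.551, 0.451, 0.09 ]), array([0.617, 0.506, 0.125]))
side 0.13 109 (array([0.57 , 0.473, 0.13 ]), array([0.6  , 0.505, 0.163]))
```

Sampler yaw from the housing's rear edge is 5.6°, so the cover is square and home. The bottle is 14 cm from the button, which is clear. I'll move above the button.

>>> servo_tool(
  moves=[
    [[0.01,0.386,0],0,0],
    [[0.01,0.386,0],0,0],
    [[0.01,0.386,0],0,0],
    [[0.01,0.386,0],0,0],
    [[0.01,0.386,0],0,0],
    [[0.01,0.386,0],0,0],
    [[0.01,0.386,0],0,0],
    [[0.01,0.386,0],0,0],
  ],
)

```text
clock: 34.72
tcp_pos: [0.5102, 0.3664, 0.1842]
orientation: [-0.045, 0.999, -0.001, -0.001]
wrist_force: [-0.4, -0.3, 0.8]
width: -0.0
grasp_force: 0.0
```

>>> servo_tool(
  moves=[
    [[0,0,0.06],0,0],
    [[0,0,0.1],0,0],
    [[0,0,0.105],0,0],
    [[0,0,0.105],0,0],
  ],
)

```text
clock: 35.22
tcp_pos: [0.5113, 0.3658, 0.0814]
orientation: [-0.044, 0.999, 0.0, 0.0]
wrist_force: [0.1, 0.5, 1.2]
width: 0.002
grasp_force: 0.0
```

>>> servo_tool(
  moves=[
    [[0,0,0.008],0,0],
    [[0,0,0.014],0,0],
    [[0,0,0.018],0,0],
    [[0,0,0.02],0,0],
    [[0,0,0.02],0,0],
  ],
)

```text
clock: 35.85
tcp_pos: [0.5109, 0.3665, 0.061]
orientation: [-0.044, 0.999, 0.0, 0.0]
wrist_force: [-0.2, -1.7, 11.5]
width: -0.001
grasp_force: 5.7
```

>>> servo_tool(
  moves=[
    [[0,0,0.001],0,0],
    [[0,0,0.002],0,0],
    [[0,0,0.002],0,0],
  ],
)

```text
clock: 36.22
tcp_pos: [0.5109, 0.3666, 0.0605]
orientation: [-0.044, 0.999, 0.0, 0.001]
wrist_force: [-7.7, -6.5, 38.1]
width: 0.005
grasp_force: 19.0
```

>>> servo_tool(
  moves=[
    [[0,0,-0.03],0,0],
    [[0,0,-0.09],0,0],
    [[0,0,-0.12],0,0],
    [[0,0,-0.12],0,0],
    [[0,0,-0.12],0,0],
    [[0,0,-0.12],0,0],
  ],
)

```text
clock: 36.98
tcp_pos: [0.5102, 0.3662, 0.1772]
orientation: [-0.045, 0.999, -0.0, -0.001]
wrist_force: [0.1, 0.1, 0.4]
width: 0.002
grasp_force: 0.0
```

```bash
python3 m.py; python3 - <<'E'
from h import *
im,d=env.capture("side");cv2.imwrite("pics/c3.png",cv2.resize(im[150:320,220:450,::-1],None,fx=3,fy=3))
E
```

```text
145 xs range [ 11.4 111.6] ys -105.1
146 xs range [ 10.5 108.6] ys 102.7
37.025 [-57.66789737 298.03699348] 0.1773040768247365 [-0.27040561  0.08533576 -0.14737686]
```

View pics/c3.png

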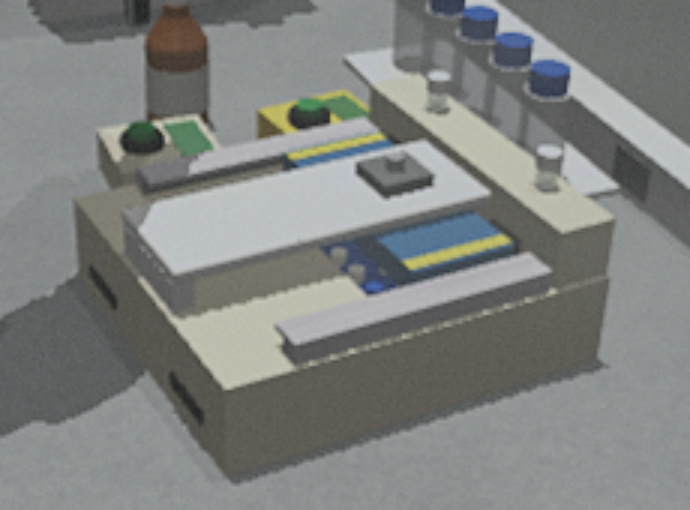

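The cover is home at both ends, the button at (142,135) is back up, and everything else stands where it was. Handing the job in.

```bash
python3 -c "
from bench import env
print(env.finish_job())"
```

```text
the job is handed in; nothing more can be done
None
```

The job is handed in, with no verdict returned: the cover measured home and square, both ends were pressed at about 15 N for a second or more, the start button was pressed to its stop (38 N) and released, and nothing else looked moved in the last picture; while homing the left end the push briefly reached about 25 N, over your 20 N guide but under the 30 N limit.

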